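# Wedge a rocking voicing chest until it stands firm

### The arm

A 7-joint arm with a two-finger parallel gripper is mounted at the origin on the work surface. World frame = base frame: x ahead of the robot, y to its left, z up, the work surface at z = 0. Lengths are in m, angles in rad, forces in N, time in s.
With the tool pointing down it reaches from about 0.425 to 0.825 m from the base axis. Payload 3.6 kg.
Tool frame: the origin (TCP) lies on the centre line of the jaws, within the pads' length; the fingertips stand 22 mm ahead of it and the grasp point (between the pads) lies 3 mm ahead of it (manip.tcp_to_tips is the distance from the TCP to the fingertips, in m); z points along the fingers, y is the line along which they close (so a half turn about z gives the same grasp; the last joint's range is limited). The gripper opens to 85 mm and grips with 20 to 120 N. Pads are 22 mm wide; open, the fingers measure 114 mm over their backs; the gripper's body (76 mm by 85 mm) begins 54 mm behind the grasp point. The pads swing forward as they close: fully open they stand 13 mm farther back than shut.
Start: joints at [-1.149, 0.615, -0.013, 1.423, 0.008, 1.103, -0.04], TCP at [0.281, 0.586, 0.253] pointing down, gripper open.
Joint ranges: [-3.12, 3.12], [-0.3, 2.06], [-1.34, 1.32], [0.26, 2.42], [-1.36, 4.5], [0.01, 1.98], [-2.84, 2.84]. Speed limits (rad/s): [2.79, 2.79, 3.14, 3.14, 3.14, 3.14, 3.14].

### API

Orientations are given as a rotation vector (axis times angle).
In Python, from workcell import manip, grab_frame, workorder, recognise gives the robot as it stands.
- The arm moves only by the shell command python3 -m jog 'ROWS'. ROWS is JSON, a list of rows, each a list of 3 entries, a list of its own where there are three numbers: the finger opening in m, from 0 to 0.0854, then the shift along the world's x, y, z in m, then the turn about the world's z in rad. In form: [[jaw, [dx, dy, dz], yaw], ...]. A call has 1 to 8 rows; each row shifts and turns the commanded pose from where the row before left it; what a row does not reach is not made up. A row lasts 1/12 s, in which the tool goes at most 41.7 mm and 7.16 degrees, less where a joint would pass 70% of its speed; a pose out of reach is approached as far as the arm can. A call with a gripper value outside its range is refused whole. The fingers move at their own pace and stop on an object; the grip force is fixed at half the most. Time passes only in rows, so rows that do not move let the fingers close. It gives the time, the measured TCP pose, the force, the opening and the grip force at its end, in the units of the state.
- manip.observe(): the state, without advancing time (a new reading comes with each control period).
- grab_frame(name): name is "scene" or "top" or "wrist"; returns a dict with "img" (400x640x3 uint8, red, green, blue), "depth" (400x640 float32, m along the optical axis (not along the pixel's ray), 0 where there is no reading), "fx", "fy", "cx", "cy" (pixels), "R" (3x3) and "t" (3): a world point X has camera coordinates R X + t. Camera axes: x right, y down, z forward; pixel columns grow to the right and rows downward; lengths in m; the calibration is good to about 2 mm. A picture is of the moment at which its call begins.
- workorder.finish_job(): hands the job in; it is judged then, once.
Trained networks look in a picture, given as the dict that the camera call returned (one of the last four; its "shot" number tells which), for a name from the list of things; names that differ only in an ending like _2 or _b are one class to them, and where a whole thing is asked for, a point or a joint stands for the part that bears it (a point fixed in the world has none). Each returns a list of dicts, best first, with "score" (0 to 1); they miss things now and then, are a little off and sometimes report something else, mostly with a low value. They report only what shows in the picture. A call takes as long as a camera call. They do not tell look-alikes from the thing itself.
- recognise(name, picture): "extent" ([left, top, width, height] in pixels, round what is visible of it).
The state is a dict: "time": time; "joint_pos": joint angles; "joint_velocities": joint speeds; "joint_efforts": joint torques, N m; "ee_pos": TCP position; "eef_rot": TCP orientation; "ft_force": force on the tool from outside, world axes, zero at the start; "wrist_torque": the same for the moment, N m; "width": finger opening in m; "gripper_force": force on a finger pad.
Only numpy, scipy, OpenCV 4.12 (cv2) and the standard library are available. Lean on these libraries where they do the work, as an engineer would, in place of code of your own. Each camera call takes 0.05 s, during which the arm holds its last target. There are 200 camera calls.

### The job

The organ pipe voicing chest rocks because its foot at the near left corner, seen from the robot, has lost its glide and is too short. With the fingertips, push the wooden wedge along the bench, thin end first, in under that foot until the chest stands level and no longer rocks, then press down firmly with the fingertips on the top of the chest above that foot and finish while still holding it pressed, the chest standing firm. Do not pick anything up, do not shove the chest from its place, and leave the tuning cone, the wooden pipe and the screwdriver alone.

Things in the scene. Friction and masses are not known exactly. Their poses are not given: they have to be found in the camera images.
- chest: voicing chest: loose wooden box, 220 (x) by 300 (y) mm, flat top 130 mm above the bench, about 2.4 kg; its underside is 30 mm up, on four square 34 mm feet centred at x = +-85, y = +-125 mm. Three stand on 6 mm steel glides of 14 mm width; the bare foot at (-85, +125), near left, ends 4 to 8 mm above the bench, differently each time. Origin: on the bench, under the middle; z up
- corner_top (a point): point on the flat, bare top of the chest straight above the bare foot, 25 mm from the edges; moves with the chest. 1.5 to 2.5 N down on it tip an unwedged chest by 0.025 to 0.05 rad, until that foot meets the bench. Rear half of the top: a rackboard (chest x = 32 to 92 mm, 178 mm above the bench) with four small pipes fixed in it, up to 270 mm, at y = -98 to 10 mm
- foot_place (a point): chest-frame point (-85, 125, 0) mm, on the bench plane straight under the middle of the bare foot; moves with the chest. The foot ends 4 to 8 mm above it: the gap for the wedge. The bare foot's left side face is 17 mm further along the chest's +y, its front face 17 mm further along -x
- wedge: loose wooden wedge, 30 g, lying left (+y) of the chest: 90 mm long (x), 34 wide (y), its upper face rising evenly from 2 mm thick at the thin end (+x) to 18 mm at the thick end (-x). Origin: middle of its underside. The thin end points at the left side face of the bare foot (within 0.15 rad), 15 to 60 mm short of it, up to 20 mm aside
- wedge_tip (a point): middle of the lower edge of the wedge's thin end. The wedge slides with well under 1 N; once it meets the foot the push rises steeply: 2 to 6 N is snug; pushed with more than about 10 N it shoves the chest along
- wedge_heel (a point): middle of the lower edge of the wedge's thick end, an upright face 34 mm wide and 18 mm tall, to push against
- tuning_cone: bystander: brass tuning cone standing on its 40 mm wide foot, 84 mm tall, to the left of the chest's far half; origin under its middle
- wooden_pipe: bystander: small square wooden organ pipe lying along y in front of the chest, 34 by 170 by 38 mm without its end pieces (239 mm with them); origin in the middle of its underside
- screwdriver: bystander: screwdriver lying to the right of the chest; origin under its middle
There are look-alikes about, which are no part of the job. Leave any black look-alike of the wedge alone.

How it is judged:
By the outcome, as a careful person would: the job done as asked, in the order asked, and still so for the second after the job is handed in, while the arm keeps its last pose, push and grip.
It also fails if it takes over 45 s, if anything falls off the work surface, if the arm or the gripper's body presses on something with over 40 N, if the wrist force passes 120 N, or if a joint passes its speed limit or range.

## Working session

There is one attempt and no reset: what is moved stays moved. The work goes in short steps, Python scripts to look and compute and a shell command to move; the robot and the scene stay as the last step left them, time stands still between calls to the robot, and variables do not carry over. Pictures are saved under pics/ and viewed, at most 10 in all, crops included, and the job is handed in when it is done.

```bash
mkdir -p pics; ls
cat > h.py <<'E'
import numpy as np, cv2
from workcell import manip, grab_frame, workorder, recognise
def pts(f):
    d=f["depth"]; v,u=np.indices(d.shape)
    c=np.stack([(u-f["cx"])/f["fx"]*d,(v-f["cy"])/f["fy"]*d,d],-1)
    P=(c-f["t"])@f["R"]; P[d<=0]=np.nan
    return P
E
python3 - <<'E'
from h import *
print(manip.observe())
ims=[]
for n in("scene","top"):
    f=grab_frame(n); ims.append(f["img"]); P=pts(f)
    cv2.imwrite(f"pics/{n}0.png",f["img"][:,:,::-1])
    for k in("chest","wedge","wedge_tip","wedge_heel","tuning_cone","corner_top","foot_place"):
        for r in recognise(k,f)[:3]:
            l,t,w,h=r["extent"]; c=P[int(t+h/2),int(l+w/2)]
            print(n,k,round(r["score"],2),np.round(r["extent"]),c.round(3))
E
```

```text
pics
{'time': 0.0, 'joint_pos': array([-1.14949413,  0.61593545, -0.01262813,  1.42491699,  0.0080622 ,
        1.10340701, -0.04043475]), 'joint_velocities': array([ 0.00020791, -0.00097119,  0.00015384, -0.00077887,  0.000121  ,
       -0.00158159, -0.00064369]), 'joint_efforts': array([-2.51027577e-04, -4.69197178e+01,  2.58891983e-01, -1.71035403e+01,
        9.92440386e-03,  9.51598515e-03,  5.29018450e-06]), 'ee_pos': array([0.28110647, 0.585274  , 0.25212151]), 'eef_rot': array([-0.6973762 , -3.06261214,  0.00400822]), 'ft_force': array([ 0.85445739, -0.36948458, -0.34234027]), 'wrist_torque': array([ 0.02790451, -0.01634279, -0.01955382]), 'gripper_force': 0.0, 'width': 0.08546060295999446}
scene chest 0.69 [200. 139. 164. 149.] [ 0.663 -0.06   0.176]
scene wedge 0.9 [386. 176.  31.  23.] [0.357 0.093 0.01 ]
scene wedge 0.63 [404. 223.  37.  17.] [0.447 0.194 0.006]
scene wedge 0.6 [432. 270.  36.  44.] [0.56  0.311 0.009]
scene wedge_tip 0.92 [382. 176.  38.  23.] [0.357 0.093 0.01 ]
scene wedge_tip 0.73 [405. 222.  35.  13.] [0.444 0.192 0.01 ]
scene wedge_tip 0.62 [365. 24
[... 637 characters left out ...]
.435 0.185 0.009]
top wedge 0.56 [264. 242.  25.  32.] [0.355 0.086 0.011]
top wedge_tip 0.9 [186. 179.  32.  25.] [0.555 0.305 0.012]
top wedge_tip 0.85 [264. 245.  26.  30.] [0.349 0.086 0.011]
top wedge_tip 0.75 [241. 182.  34.  16.] [0.558 0.142 0.013]
top wedge_heel 0.9 [188. 181.  26.  24.] [0.552 0.311 0.011]
top wedge_heel 0.63 [265. 243.  27.  32.] [0.355 0.083 0.01 ]
top wedge_heel 0.62 [227. 219.  30.  21.] [0.441 0.191 0.006]
top tuning_cone 0.47 [253. 124.  15.  15.] [0.725 0.128 0.042]
top tuning_cone 0.16 [286. 121. 121.  90.] [ 0.604 -0.115  0.13 ]
top corner_top 0.67 [286. 122. 120.  89.] [ 0.601 -0.112  0.133]
top foot_place 0.88 [284. 120. 125.  88.] [ 0.607 -0.115  0.128]
```

Run:
```python
import cv2
a=cv2.imread("pics/scene0.png")[120:360,180:500]; b=cv2.imread("pics/top0.png")[100:300,160:440]
a=cv2.resize(a,None,fx=1.25*2,fy=2.5,interpolation=2)
b=cv2.resize(b,(800,571),interpolation=2)
cv2.imwrite("pics/a.png",a);cv2.imwrite("pics/b.png",b)
```

```text
(no output)
```

View pics/a.png

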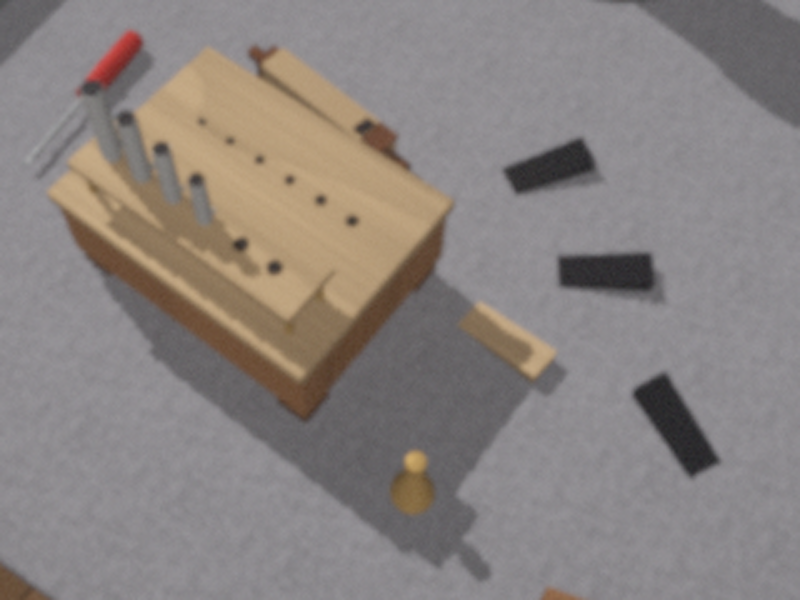

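View pics/b.png

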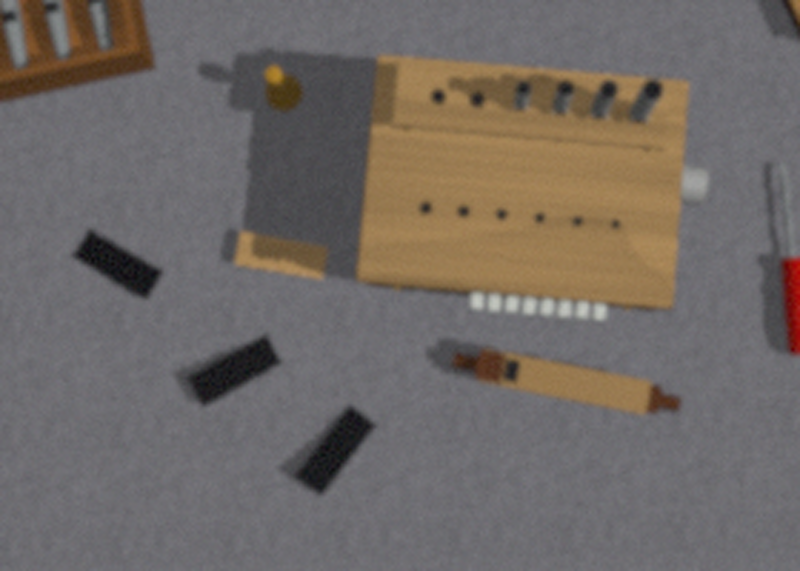

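The scene crop (a) and top crop (b) show the chest. The wooden wedge lies left of its near-left corner: about (508,340) in a, (282,255) in b, thin end toward the chest. Three black decoys lie elsewhere and the cone is at (283,90) in b. Next I measure the geometry.

```bash
cat >> h.py <<'E'
def rect(X):
    c,s,a=cv2.minAreaRect(X.astype(np.float32)); return np.round(c,4),np.round(s,4),round(a,2),np.round(cv2.boxPoints((c,s,a)),4).tolist()
def measure(n):
    f=grab_frame(n); P=pts(f); z=P[...,2]
    hsv=cv2.cvtColor(f["img"],cv2.COLOR_RGB2HSV)
    wood=(hsv[...,1]>70)
    m=wood&(z>.118)&(z<.142)&(P[...,1]<.2)&(P[...,0]>.4)&(P[...,0]<.85)
    k,l,s,_=cv2.connectedComponentsWithStats(m.astype(np.uint8)); m=l==1+np.argmax(s[1:,4])
    T=P[m]; A=np.c_[T[:,:2]-T[:,:2].mean(0),np.ones(len(T))]; q=np.linalg.lstsq(A,T[:,2],rcond=None)[0]
    print(n,"top",rect(T[:,:2]),"plane",q.round(4))
    w=wood&(z<.04)&(P[...,0]>.5)&(P[...,0]<.62)&(P[...,1]>.07)&(P[...,1]<.25)
    k,l,s,_=cv2.connectedComponentsWithStats(w.astype(np.uint8)); w=l==1+np.argmax(s[1:,4])
    W=P[w]; print(n,"wedge",w.sum(),rect(W[:,:2]),"z",np.percentile(W[:,2],[5,50,95]).round(4))
    return f,P
E
python3 - <<'E'
from h import *
for n in("scene","top"): measure(n)
E
```

```text
scene top (array([ 0.6108, -0.1041]), array([0.2995, 0.2217]), 83.92, [[0.4846999943256378, -0.24120000004768372], [0.7052000164985657, -0.2646999955177307], [0.7368999719619751, 0.03310000151395798], [0.5163999795913696, 0.05660000070929527]]) plane [-0.0023 -0.0012  0.1289]
scene wedge 471 (array([0.5583, 0.1416]), array([0.0891, 0.0336]), 78.98, [[0.53329998254776, 0.10100000351667404], [0.5662999749183655, 0.09459999948740005], [0.5834000110626221, 0.18209999799728394], [0.5504000186920166, 0.18850000202655792]]) z [0.0017 0.0094 0.0169]
top top (array([ 0.6111, -0.1065]), array([0.3001, 0.2208]), 83.75, [[0.48510000109672546, -0.24369999766349792], [0.7045000195503235, -0.2676999866962433], [0.7372000217437744, 0.03060000017285347], [0.5177000164985657, 0.05460000038146973]]) plane [ 0.0012 -0.0004  0.1297]
top wedge 365 (array([0.5579, 0.1417]), array([0.0943, 0.0368]), 77.42, [[0.529699981212616, 0.09969999641180038], [0.5655999779701233, 0.0917000025510788], [0.5861999988555908, 0.18359999358654022], [0.5501999855041504, 0.19169999659061432]]) z [0.0017 0.0099 0.019 ]
```

```bash
python3 -c "from workcell import manip;print(manip.tcp_to_tips)"; python3 -m jog '[[0,[0.0245,-0.030,-0.0085],-0.109],[0,[0.0245,-0.030,-0.0085],-0.109],[0,[0.0245,-0.030,-0.0085],-0.109],[0,[0.0245,-0.030,-0.0085],-0.109],[0,[0.0245,-0.030,-0.0085],-0.109],[0,[0.0245,-0.030,-0.0085],-0.109]]'; python3 -m jog '[[0,[0.0245,-0.030,-0.0085],-0.109],[0,[0.0245,-0.030,-0.0085],-0.109],[0,[0.0245,-0.030,-0.0085],-0.109],[0,[0.0245,-0.030,-0.0085],-0.109],[0,[0.0245,-0.030,-0.0085],-0.109],[0,[0.0245,-0.030,-0.0085],-0.109],[0,[0,0,0],0],[0,[0,0,0],0]]'
```

```text
0.022
time: 1.4
ee_pos: [0.4294, 0.4045, 0.2023]
eef_rot: [1.651, 2.673, 0.001]
ft_force: [-0.2, 0.0, 0.1]
width: 0.0122
gripper_force: 0.0
time: 2.07
ee_pos: [0.577, 0.2221, 0.1508]
eef_rot: [2.421, 1.998, -0.002]
ft_force: [-0.8, 1.3, 0.1]
width: -0.0
gripper_force: 0.0
```

```bash
python3 -m jog '[[0,[-0.003,0.004,-0.035],0],[0,[0,0,-0.035],0],[0,[0,0,-0.03],0],[0,[0,0,-0.015],0],[0,[0,0,-0.008],0],[0,[0,0,0],0],[0,[0,0,0],0]]'
python3 - <<'E'
from h import *
f,P=measure("scene"); print(manip.observe()["ft_force"])
E
```

```text
time: 2.65
ee_pos: [0.5727, 0.2311, 0.029]
eef_rot: [-2.415, -2.008, -0.002]
ft_force: [-0.1, 0.1, 0.3]
width: 0.0
gripper_force: 0.0
scene top (array([ 0.6116, -0.1038]), array([0.2986, 0.2213]), 83.71, [[0.4851999878883362, -0.24009999632835388], [0.7052000164985657, -0.26429998874664307], [0.7379000186920166, 0.032499998807907104], [0.5178999900817871, 0.056699998676776886]]) plane [-0.0023 -0.001   0.1289]
scene wedge 469 (array([0.5581, 0.1413]), array([0.0898, 0.0351]), 79.36, [[0.5325000286102295, 0.10040000081062317], [0.5669999718666077, 0.09390000253915787], [0.5835999846458435, 0.18209999799728394], [0.5490999817848206, 0.18860000371932983]]) z [0.0015 0.0094 0.0174]
[-0.55586959  1.30438776  0.363535  ]
```

```bash
python3 -m jog '[[0,[-0.002,-0.014,-0.001],0],[0,[-0.0015,-0.010,0],0],[0,[-0.0012,-0.006,0],0],[0,[-0.0012,-0.006,0],0],[0,[-0.0012,-0.006,0],0],[0,[-0.0012,-0.006,0],0],[0,[-0.0012,-0.006,0],0],[0,[-0.0012,-0.006,0],0]]';python3 -m jog '[[0,[-0.0012,-0.006,0],0],[0,[-0.0012,-0.006,0],0],[0,[-0.0012,-0.006,0],0],[0,[-0.0012,-0.006,0],0],[0,[0,0,0],0],[0,[0,0,0],0]]'
python3 - <<'E'
from h import *
f,P=measure("scene"); print(manip.observe()["ft_force"])
f,P=measure("top")
E
```

```text
time: 3.37
ee_pos: [0.5616, 0.1695, 0.0273]
eef_rot: [-2.417, -2.007, -0.0]
ft_force: [-0.7, 0.1, -0.2]
width: 0.0002
gripper_force: 0.1
time: 3.87
ee_pos: [0.5569, 0.1452, 0.0273]
eef_rot: [2.418, 2.006, -0.001]
ft_force: [-0.2, 0.2, -0.7]
width: 0.0002
gripper_force: 0.0
scene top (array([ 0.611 , -0.1037]), array([0.2989, 0.2213]), 83.93, [[0.48510000109672546, -0.24060000479221344], [0.7052000164985657, -0.26409998536109924], [0.7368000149726868, 0.03319999948143959], [0.516700029373169, 0.05660000070929527]]) plane [-0.002  -0.0011  0.1288]
scene wedge 223 (array([0.5474, 0.0926]), array([0.0488, 0.0348]), 81.12, [[0.5264999866485596, 0.07109999656677246], [0.5608000159263611, 0.0658000037074089], [0.5684000253677368, 0.11400000005960464], [0.5339999794960022, 0.1193000003695488]]) z [0.0046 0.0096 0.014 ]
[-1.04388044  1.60029792 -0.96268006]
top top (array([ 0.6113, -0.1064]), array([0.3003, 0.2209]), 83.82, [[0.48539999127388, -0.24369999766349792], [0.7049999833106995, -0.26750001311302185], [0.7372999787330627, 0.03099999949336052], [0.5177000164985657, 0.05480000004172325]]) plane [ 0.0015 -0.0009  0.1297]
top wedge 243 (array([0.5496, 0.1021]), array([0.0698, 0.0352]), 79.92, [[0.526199996471405, 0.07079999893903732], [0.5608000159263611, 0.06469999998807907], [0.5730000138282776, 0.13339999318122864], [0.5383999943733215, 0.13950000703334808]]) z [0.0051 0.0117 0.0187]
```

```bash
python3 -m jog '[[0,[-0.0005,-0.003,0],0],[0,[-0.0005,-0.003,0],0],[0,[-0.0003,-0.002,0],0],[0,[-0.0003,-0.002,0],0],[0,[0,0,0],0]]';python3 -m jog '[[0,[-0.0003,-0.0015,0],0],[0,[0,0,0],0]]';python3 -m jog '[[0,[-0.0003,-0.0015,0],0],[0,[0,0,0],0]]';python3 -c "
from h import *
for i in range(4):
  print(manip.observe()['ft_force'].round(2)); grab_frame('scene')"
```

```text
time: 4.38
ee_pos: [0.5553, 0.1351, 0.0273]
eef_rot: [2.418, 2.005, -0.001]
ft_force: [-0.2, -0.1, -0.1]
width: 0.0003
gripper_force: 0.0
time: 4.55
ee_pos: [0.555, 0.1341, 0.0273]
eef_rot: [2.417, 2.007, -0.0]
ft_force: [-0.5, -0.1, -0.0]
width: -0.0002
gripper_force: 0.0
time: 4.72
ee_pos: [0.5547, 0.1326, 0.0273]
eef_rot: [2.417, 2.007, -0.0]
ft_force: [0.7, 0.3, -0.4]
width: 0.0001
gripper_force: 0.0
[ 0.69  0.33 -0.36]
[-0.61 -0.78 -0.16]
[0.57 0.21 0.19]
[-0.3  -0.99  0.03]
```

```bash
for i in 1; do python3 -m jog '[[0,[-0.0003,-0.0015,0],0],[0,[-0.0003,-0.0015,0],0],[0,[0,0,0],0]]'|grep -E "ee_pos|ft"; python3 -m jog '[[0,[-0.0002,-0.001,0],0],[0,[0,0,0],0]]'|grep -E "ee_pos|ft"; done
```

```text
ee_pos: [0.554, 0.1293, 0.0273]
ft_force: [-0.3, 0.4, -0.4]
ee_pos: [0.5539, 0.1286, 0.0273]
ft_force: [0.6, -0.2, 0.2]
```

```bash
python3 -m jog '[[0,[-0.0002,-0.001,0],0],[0,[0,0,0],0]]'|grep -E "ee_pos|ft"; python3 -m jog '[[0,[-0.0002,-0.001,0],0],[0,[0,0,0],0]]'|grep -E "ee_pos|ft"
```

```text
ee_pos: [0.5537, 0.1277, 0.0273]
ft_force: [0.4, -0.2, -1.1]
ee_pos: [0.5535, 0.1266, 0.0273]
ft_force: [-0.2, -0.5, 0.2]
```

```bash
python3 -m jog '[[0,[-0.0002,-0.001,0],0],[0,[-0.0002,-0.001,0],0],[0,[0,0,0],0]]'|grep -E "ee_pos|ft"
```

```text
ee_pos: [0.553, 0.1245, 0.0273]
ft_force: [1.3, -0.2, 0.8]
```

```bash
python3 -m jog '[[0,[-0.0002,-0.001,0],0],[0,[-0.0002,-0.001,0],0],[0,[0,0,0],0]]'|grep -E "ee_pos|ft"
```

```text
ee_pos: [0.5527, 0.1234, 0.0273]
ft_force: [1.1, 1.6, 0.7]
```

```bash
python3 -m jog '[[0,[-0.0002,-0.001,0],0],[0,[-0.0002,-0.001,0],0],[0,[0,0,0],0]]'|grep -E "ee_pos|ft"; python3 -c "
from h import *
measure('scene');measure('top')"
```

```text
ee_pos: [0.5525, 0.1225, 0.0274]
ft_force: [-0.1, 4.7, 0.4]
scene top (array([ 0.6107, -0.1042]), array([0.2991, 0.2223]), 84.0, [[0.4846000075340271, -0.24130000174045563], [0.7056000232696533, -0.2644999921321869], [0.7368999719619751, 0.03290000185370445], [0.5159000158309937, 0.05620000138878822]]) plane [-0.0021 -0.0009  0.1289]
scene wedge 95 (array([0.5459, 0.0804]), array([0.0337, 0.0209]), 5.79, [[0.5281000137329102, 0.08910000324249268], [0.5302000045776367, 0.06830000132322311], [0.5637999773025513, 0.07169999927282333], [0.5616000294685364, 0.0925000011920929]]) z [0.0065 0.011  0.0139]
top top (array([ 0.6113, -0.1066]), array([0.3001, 0.2211]), 83.78, [[0.4851999878883362, -0.24379999935626984], [0.7049000263214111, -0.2676999866962433], [0.7373999953269958, 0.03060000017285347], [0.5177000164985657, 0.054499998688697815]]) plane [0.0017 0.0005 0.1297]
top wedge 137 (array([0.5466, 0.0896]), array([0.0403, 0.0334]), 80.81, [[0.5268999934196472, 0.0723000019788742], [0.5598999857902527, 0.06700000166893005], [0.5662999749183655, 0.10679999738931656], [0.53329998254776, 0.11209999769926071]]) z [0.008  0.0132 0.0186]
```

```bash
python3 -c "
from h import *
for i in range(4):
  grab_frame('top'); s=manip.observe(); print(s['ft_force'].round(2),s['ee_pos'].round(4))"
```

```text
[ 0.57  4.83 -0.54] [0.5525 0.1224 0.0274]
[ 0.86  5.04 -1.23] [0.5525 0.1224 0.0274]
[ 0.24  5.27 -0.6 ] [0.5525 0.1224 0.0274]
[ 0.93  5.57 -0.2 ] [0.5525 0.1225 0.0274]
```

```bash
python3 -m jog '[[0,[0.0004,0.002,0],0],[0,[0.001,0.006,0],0],[0,[0.004,0.02,0],0],[0,[0.002,0.01,0.02],0],[0,[0,0,0.04],0],[0,[0,0,0.04],0],[0,[0,0,0.04],0],[0,[0,0,0.03],0]]'; python3 -m jog '[[0,[-0.005,-0.035,0],0],[0,[-0.005,-0.035,0],0],[0,[-0.005,-0.035,0],0],[0,[-0.004,-0.027,0],0],[0,[0,0,0],0],[0,[0,0,0],0]]'; python3 -c "
from h import *
f,P=measure('scene');cv2.imwrite('pics/c.png',cv2.resize(f['img'][120:360,180:500,::-1],None,fx=2.5,fy=2.5))
f,P=measure('top')"
```

```text
time: 7.38
ee_pos: [0.5605, 0.1574, 0.2006]
eef_rot: [2.417, 2.002, 0.002]
ft_force: [1.0, -0.4, 0.2]
width: 0.0003
gripper_force: 0.0
time: 7.88
ee_pos: [0.5401, 0.0232, 0.1975]
eef_rot: [2.423, 1.998, -0.003]
ft_force: [0.3, 0.7, 0.4]
width: 0.0002
gripper_force: 0.0
scene top (array([ 0.6113, -0.1038]), array([0.2988, 0.2215]), 83.84, [[0.48510000109672546, -0.24050000309944153], [0.705299973487854, -0.26420000195503235], [0.7373999953269958, 0.03280000016093254], [0.5171999931335449, 0.05660000070929527]]) plane [-0.0029 -0.0004  0.1289]
scene wedge 229 (array([0.5481, 0.0913]), array([0.0455, 0.0342]), 79.16, [[0.5270000100135803, 0.0722000002861023], [0.560699999332428, 0.065700002014637], [0.5691999793052673, 0.1103999987244606], [0.5356000065803528, 0.11680000275373459]]) z [0.0076 0.0132 0.0181]
top top (array([ 0.6111, -0.1069]), array([0.2999, 0.2204]), 83.77, [[0.4853000044822693, -0.24390000104904175], [0.7044000029563904, -0.2678999900817871], [0.7368999719619751, 0.03020000085234642], [0.517799973487854, 0.05420000106096268]]) plane [ 0.0024 -0.0003  0.1297]Traceback (most recent call last):
  File "<string>", line 4, in <module>
    f,P=measure('top')
        ~~~~~~~^^^^^^^
  File "h.py", line 19, in measure
    k,l,s,_=cv2.connectedComponentsWithStats(w.astype(np.uint8)); w=l==1+np.argmax(s[1:,4])
                                                                         ~~~~~~~~~^^^^^^^^^
    return _wrapfunc(a, 'argmax', axis=axis, out=out, **kwds)
    return bound(*args, **kwds)
ValueError: attempt to get argmax of an empty sequence
```

View pics/c.png

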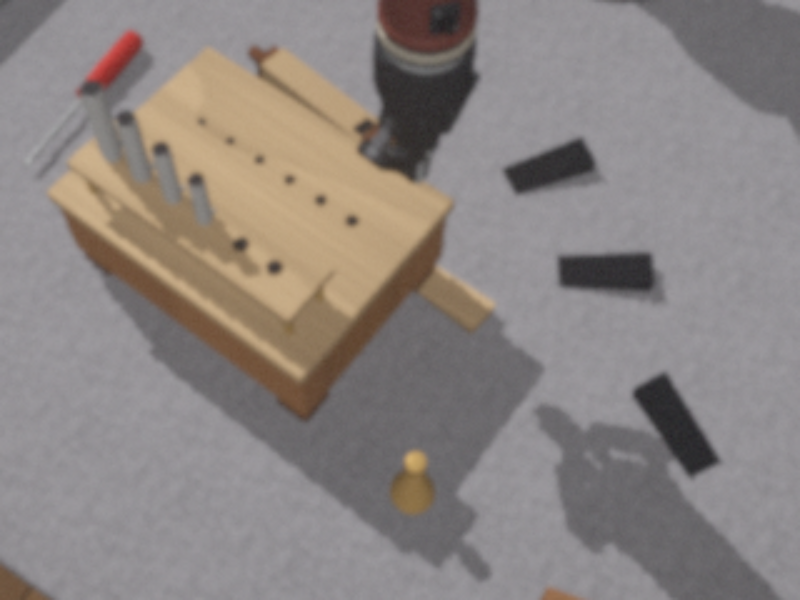

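The picture shows the wedge, heel at about (482,318), lodged under the corner. The chest is unmoved and the bystanders untouched. Next I press down.

```bash
python3 -m jog '[[0,[0,0.004,-0.015],0],[0,[0,0,-0.013],0],[0,[0,0,-0.007],0],[0,[0,0,-0.004],0],[0,[0,0,-0.002],0],[0,[0,0,0],0],[0,[0,0,0],0]]'; python3 -m jog '[[0,[0,0,-0.002],0],[0,[0,0,-0.001],0],[0,[0,0,0],0]]'
```

```text
time: 8.57
ee_pos: [0.5411, 0.031, 0.1567]
eef_rot: [2.417, 2.007, 0.001]
ft_force: [0.4, 0.6, -0.7]
width: -0.0002
gripper_force: 0.0
time: 8.82
ee_pos: [0.5407, 0.0308, 0.1534]
eef_rot: [-2.417, -2.007, -0.0]
ft_force: [-0.1, 0.3, 0.5]
width: 0.0001
gripper_force: 0.0
```

```bash
python3 -m jog '[[0,[-0.001,-0.003,-0.001],0],[0,[0,0,0],0]]'|grep -E "ee_pos|ft"; python3 -m jog '[[0,[0,0,-0.001],0],[0,[0,0,0],0]]'|grep -E "ee_pos|ft"
```

```text
ee_pos: [0.5395, 0.0271, 0.1523]
ft_force: [-1.3, -0.9, 0.8]
ee_pos: [0.5396, 0.0272, 0.1521]
ft_force: [-2.1, -0.2, 5.3]
```

```bash
python3 -m jog '[[0,[0,0,-0.001],0],[0,[0,0,0],0]]'|grep -E "ee_pos|ft"
```

```text
ee_pos: [0.5396, 0.0272, 0.152]
ft_force: [-3.0, -0.9, 9.6]
```

```bash
python3 -m jog '[[0,[0,0,-0.001],0],[0,[0,0,0],0],[0,[0,0,0],0],[0,[0,0,0],0]]'|grep -E "time|ee_pos|ft"; python3 -c "
from h import *
f=grab_frame('scene');cv2.imwrite('pics/d.png',cv2.resize(f['img'][160:320,260:440,::-1],None,fx=3.5,fy=3.5))
measure('scene'); s=manip.observe(); print(s['ee_pos'],s['ft_force'])"
```

```text
time: 9.65
ee_pos: [0.5396, 0.0272, 0.1519]
ft_force: [-4.1, -0.3, 16.1]
scene top (array([ 0.6114, -0.1037]), array([0.2989, 0.2211]), 83.9, [[0.4855000078678131, -0.24060000479221344], [0.7053999900817871, -0.26409998536109924], [0.7372000217437744, 0.03310000151395798], [0.517300009727478, 0.05660000070929527]]) plane [-0.0017 -0.0017  0.1289]
scene wedge 232 (array([0.5483, 0.0912]), array([0.0457, 0.0344]), 78.54, [[0.5268999934196472, 0.0722000002861023], [0.5605999827384949, 0.06539999693632126], [0.569599986076355, 0.11020000278949738], [0.5358999967575073, 0.11699999868869781]]) z [0.0077 0.0133 0.0178]
[0.53960002 0.02726138 0.15186424] [-5.7755679  -0.15213999 16.46726839]
```

View pics/d.png

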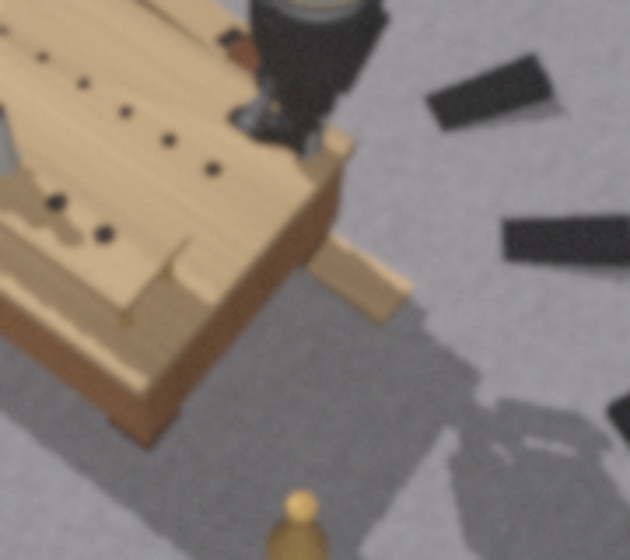

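The picture shows the fingertips on the top at the near-left corner, about (290,140), with the wedge in place at about (360,280). The force is steady at 16 N with no tip or shift, so I hand it in.

```bash
python3 -c "
from workcell import workorder
print(workorder.finish_job())"
```

```text
the job is handed in; nothing more can be done
None
```

I pushed the wedge in under the near-left foot to a snug 5 N and handed the job in while pressing that corner with about 16 N; the chest had not moved and gave less than 1 mm under the press, but I got no verdict back.

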